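# Pry a tight wax mould open

### The arm

A 6-joint arm with a two-finger parallel gripper is mounted at the origin on a cart in front of the work surface, level with it; the furniture and walls round the work are solid. World frame = base frame: x ahead of the robot, y to its left, z up, the work surface at z = 0. Lengths are in m, angles in rad, forces in N, time in s.
With the tool pointing down it reaches from about 0.225 to 0.875 m from the base axis. Payload 3.4 kg.
Tool frame: the origin (TCP) lies at the very end of the fingers, on their centre line; the grasp point (between the pads) lies 19 mm behind it; z points along the fingers, y is the direction in which the jaws open and shut (so a half turn about z gives the same grasp; the last joint's range is limited). The gripper opens to 85 mm and grips with 20 to 120 N. Pads are 22 mm wide; open, the fingers measure 114 mm over their backs; the gripper's body (76 mm by 85 mm) begins 54 mm behind the grasp point. The pads swing forward as they close: fully open they stand 13 mm farther back than shut.
Start: joints at [-1.275, 0.276, 1.505, -0, 1.361, -0.121], TCP at [0.233, -0.526, 0.231] pointing down, gripper open.
Joint ranges: [-2.89, 2.89], [-0.75, 2.08], [0.22, 2.7], [-1.18, 4.32], [0.11, 2.71], [-2.7, 2.7]. Speed limits (rad/s): [2.57, 2.57, 3.14, 3.14, 3.14, 3.14].

### API

Orientations are given as a unit quaternion [w, x, y, z].
In Python, from rig import telemetry, cams, sign_off, spotter gives the robot as it stands.
- The arm moves only by the tool servo_tool, never from a script. Its argument "steps" is a list of rows, each a list of 6 numbers: the shift along the tool's x, y, z in mm, then the turn, a rotation vector about the tool's x, y, z in degrees. In form: [[x, y, z, ax, ay, az], ...]. A call has 1 to 8 rows; each row is the pose to reach, as a shift and turn from the pose commanded when the call began, along the tool's axes at that moment; what a row does not reach only later rows make up. A row lasts 1/10 s, in which the tool goes at most 50 mm and 8.59 degrees, less where a joint would pass 70% of its speed; a pose out of reach is approached as far as the arm can. A call with a gripper value outside its range is refused whole. "hand" is the closure in counts, from 0 (fully open) to 255 (shut), set as the call begins (left out, the last holds). The fingers move at their own pace and stop on an object; "grip_force" is the grip in N (left out, the last holds). Time passes only in rows, so rows that repeat a pose let the fingers close. It gives the time, the measured TCP pose, the force and the opening at its end, in the units of the state.
- telemetry.get_state(): the state, without advancing time (a new reading comes with each control period).
- cams.get_image(name): name is "scene" or "side" or "wrist"; returns (picture, depth): 420x560x3 uint8, red, green, blue; 420x560 float32, m along the optical axis (not along the pixel's ray), 0 where there is no reading.
- cams.camera_model(name): a dict with "camera_matrix" (3x3 intrinsics, pixels), "D" ([k1, k2, p1, p2, k3] as OpenCV has them; the pictures are not rectified), "origin" and "rotation" of the camera in the world; the wrist camera has in their place "tool_from_camera" (4x4, takes a point from camera to tool coordinates, whose origin is the TCP and whose axes are the flange's). Camera axes: x right, y up, looking along -z (the intrinsics and any distortion apply to the point x, -y, -z); pixel columns grow to the right and rows downward; lengths in m; the calibration is good to about 2 mm. A picture is of the moment at which its call begins: read the wrist's pose just before it. camera_model takes no time and is no camera call.
- sign_off(): hands the job in, once; it reports no verdict.
Trained networks look in the newest picture that a camera, given by its name, has taken for a name from the list of things; names that differ only in an ending like _2 or _b are one class to them, and where a whole thing is asked for, a point or a joint stands for the part that bears it (a point fixed in the world has none). Each returns a list of dicts, best first, with "conf" (0 to 1); they miss things now and then, are a little off and sometimes report something else, mostly with a low value. They report only what shows in the picture. A call takes as long as a camera call.
- spotter.outline_of(query, camera): "region" (420x560 bool, what is visible of it) and "rect" ([left, top, width, height] in pixels, round what is visible of it).
The state is a dict: "clock": time; "qpos": joint angles; "qd": joint speeds; "effort": joint torques, N m; "position": TCP position; "ee_rot": TCP orientation; "contact_force": force on the tool from outside, world axes, zero at the start; "moment": the same for the moment, N m; "width": finger opening in m.
Only numpy, scipy, OpenCV 4.12 (cv2) and the standard library are available. Lean on these libraries where they do the work, as an engineer would, in place of code of your own. Each camera call takes 0.05 s, during which the arm holds its last target.

### The job

The upper half of the aluminium wax mould is stuck on its guide pins. Take the pry bar from its rest, put the blade over the round steel fulcrum bar and under the upper half's front lip, and lever the upper half up by about a centimetre; then lay the bar down flat on its rest or on the bench, well clear of the mould. Do not touch the mould with the gripper or arm, and leave the wax parts and the tape roll alone.

Things in the scene. Friction and masses are not known exactly. Their poses are not given: they have to be found in the camera images.
- pry_bar: Loose pry bar, 200 mm long, 0.15 kg, at the start lying level in bar_rest. Origin at mid-length on its centre line; x runs along it to the blade tip (tip at x=+100), z up as it lies. Pale wooden handle with dark grooves x=-100..0, 22 mm wide (y), 18 mm thick (z); straight steel blade x=0..100, 16 mm wide, 6 mm thick (z=-3..+3), rounded tip. Grip the handle across y, best near x=-45.
- bar_rest: Fixed grey rest. Origin on the bench under the bar's origin as it lies, axes as the bar's: the bar lies with its origin 46 mm above the rest's. Base plate 200x70x8 mm (x=-120..80). Two forks, each 10 mm long in x: at x=-88 (under the handle, floor at z=37, opening 34 mm wide) and at x=+45 (under the blade, floor at z=43, opening 28 mm wide); prongs 8 mm thick, tops at z=53. Between the forks the bar is free.
- mould: Fixed two-part aluminium mould on a dark steel foot. Origin under it on the bench; x points to its back, its front with the lip (-x) faces the robot roughly. Foot x=-105..60, y=-60..60, top at z=12. Lower half x=-30..60, z=12..40. Upper half x=-60..60, y=-60..60, z=40..72 when shut, so it overhangs the lower half by 30 mm at the front, with open space below the overhang. Four guide pins reach up to z=86. The upper half slides straight up only.
- fulcrum_mid (a point): Middle of the axis of the round steel fulcrum bar fixed at the mould's front: radius 5 mm, axis along the mould's y, 80 mm long between two posts (inner faces 80 mm apart, post tops 6 mm above the axis); lies at mould x=-94, z=46, axes as the mould's. The blade goes over it, pointing down and in under the lip.
- lip (a point): Middle of the rounded front lower edge of the upper half (axis of an edge of radius 4 mm along y, 120 mm long), at mould x=-60, z=44 when shut; rises with the upper half. With the 6 mm blade over the fulcrum and under this edge, both touch when the blade slopes down at about 30 degrees; at 42 degrees about 6 mm of play is left, and at about 12 degrees the upper half is up 10 mm.
- mould_lid (a joint): How far the upper half has risen, m: 0 shut, end stop at 0.014. It takes about 26 N upward at the lip to move it (about 10 N down at the handle); it stays where it is left.
- turbine_cover: Loose violet wax turbine part with vanes, 183x188x42 mm, bystander; origin at the centre of its underside.
- dish_pattern: Loose violet wax dish, 109 mm across, 22 mm high, bystander; origin at the centre of its underside.
- tape_roll: Loose roll of tape lying flat, 93 mm across, 24 mm high, bystander; origin at the centre of its underside.
- fulcrum: The fulcrum bar with its two posts, fixed to the mould; origin and axes as fulcrum_mid.

How it is judged:
On the way:
1. the bar, bearing on the fulcrum, holds the upper half raised by more than 7 mm (contact force between pry_bar and mould_lid above 2 N and contact force between pry_bar and fulcrum above 2 N and value of joint mould_lid above 0.007 m), for 0.2 s.
At the end, for the whole second after the job is handed in: The upper half stays raised by more than 7 mm (joint mould_lid above 0.007); the bar lies still and level (within 15 degrees) on its rest or the bench, its middle less than 70 mm above the bench and more than 150 mm from the mould's origin in plan, not touching the mould (value of joint mould_lid above 0.007 m and linear speed of pry_bar below 0.02 m/s and horizontal distance between pry_bar and mould above 0.15 m and not (contact force between pry_bar and mould above 0.05 N) and height (world z) of pry_bar between -0.01 and 0.07 m and angle between pry_bar's own x axis and vertical between 1.3 and 1.84 rad).
It fails at once if the gripper or arm pushes on the mould with more than 2 N (contact force between any of the fingers, the arm and mould above 2 N).
It fails at once if the turbine cover is moved more than 20 mm (distance of turbine_cover from where it was at the start of the episode above 0.02 m).
It fails at once if the dish pattern is moved more than 20 mm (distance of dish_pattern from where it was at the start of the episode above 0.02 m).
It fails at once if the tape roll is moved more than 20 mm (distance of tape_roll from where it was at the start of the episode above 0.02 m).
It also fails if it takes over 54 s, if anything falls off the work surface, if the arm or the gripper's body presses on something with over 40 N, if the wrist force passes 120 N, or if a joint passes its speed limit or range.

## Working session

There is one attempt and no reset: what is moved stays moved. The work goes in short steps, Python scripts to look and compute and a tool call to move; the robot and the scene stay as the last step left them, time stands still between calls to the robot, and variables do not carry over. Pictures are saved under pics/ and viewed, and the job is handed in when it is done.

Besides the shell and the picture viewer there is one more tool, called as name(argument=value, ...) on one line, values as JSON. servo_tool: Moves the arm, as the interface text tells. Its arguments: {"type":"object","properties":{"steps":{"type":"array","items":{"type":"array","items":{"type":"number"}}},"hand":{"type":"number"},"grip_force":{"type":"number"}},"required":["steps"]}

```bash
ls; mkdir -p pics; python3 - <<'E'
from rig import telemetry,cams,spotter
import cv2,numpy as np
print(telemetry.get_state())
for n in ['scene','side','wrist']:
    im,d=cams.get_image(n); cv2.imwrite(f'pics/{n}0.png',im[:,:,::-1]); np.savez(f'{n}0.npz',im=im,d=d)
    print(n,cams.camera_model(n))
E
```

```text
pics
{'clock': 0.0, 'qpos': array([-1.27497621e+00,  2.76647216e-01,  1.50614833e+00, -2.63413417e-05,
        1.36064950e+00, -1.21000969e-01]), 'qd': array([ 7.52115882e-04,  1.73889591e-03,  2.80037204e-04, -1.79269409e-04,
        3.51226842e-05,  7.07947561e-04]), 'effort': array([-6.47954621e-04, -4.16782451e+01, -2.45805109e+01, -5.05406169e-04,
        1.09358280e-02,  5.20038412e-06]), 'position': array([ 0.2326269 , -0.52527933,  0.23040385]), 'ee_rot': array([-9.21538683e-04,  9.78360027e-01,  2.06907710e-01, -9.36848060e-05]), 'contact_force': array([-0.06690941, -0.60704549, -0.13511687]), 'moment': array([-0.06764838, -0.02417032, -0.00431318]), 'width': 0.08531730237087991}
scene {'camera_matrix': array([[456.43433416,   0.        , 280.45002652],
       [  0.        , 456.43433416, 211.24066244],
       [  0.        ,   0.        ,   1.        ]]), 'D': array([-0.12781863,  0.        ,  0.        ,  0.        ,  0.        ]), 'origin': array([-0.25532178, -0.68800548,  0.68124063]), 'rotation': array([ 0.78298287,  0.43508009, -0.20418998, -0.39490452])}
side {'camera
[... 286 characters left out ...]
.65932502]), 'rotation': array([-0.256954  , -0.13474408,  0.45581571,  0.8414575 ])}
wrist {'camera_matrix': array([[314.23345364,   0.        , 281.45606516],
       [  0.        , 314.23345364, 210.44577662],
       [  0.        ,   0.        ,   1.        ]]), 'D': array([-0.0475932,  0.       ,  0.       ,  0.       ,  0.       ]), 'tool_from_camera': array([[ 7.98340736e-04,  9.66445825e-01,  2.56869287e-01,
         6.45142193e-02],
       [ 9.99999638e-01, -8.47071534e-04,  7.90608357e-05,
         2.64800295e-05],
       [ 2.93994675e-04,  2.56869130e-01, -9.66446151e-01,
        -1.41438391e-01],
       [ 0.00000000e+00,  0.00000000e+00,  0.00000000e+00,
         1.00000000e+00]])}
```

View pics/scene0.png

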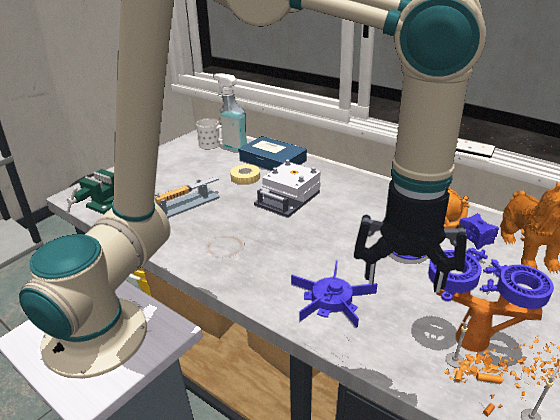

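View pics/side0.png

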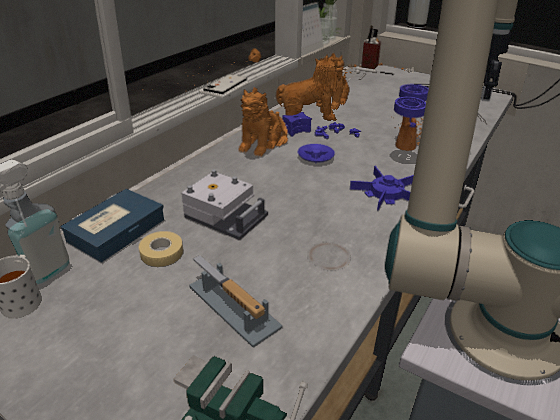

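View pics/wrist0.png

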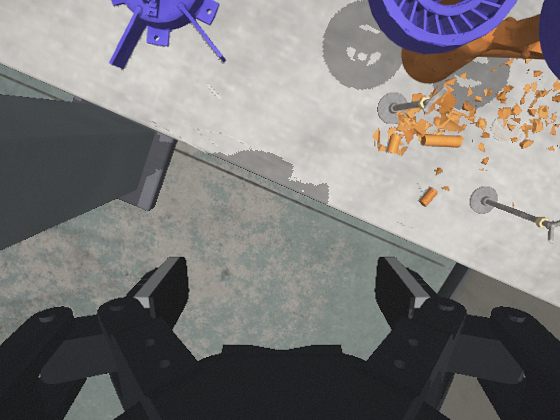

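The scene view shows the mould near (290,185) and the rest with the bar near (190,197). In the side view they are near (225,203) and (236,300), with the tape roll at (160,248). Next I measure all of them.

```bash
cat > h.py <<'E'
import numpy as np,cv2
from scipy.spatial.transform import Rotation as R
from rig import telemetry,cams,spotter
def q2R(q): return R.from_quat([q[1],q[2],q[3],q[0]]).as_matrix()
def campose(n,st=None):
    m=cams.camera_model(n)
    if n=='wrist':
        st=st or telemetry.get_state()
        T=m['tool_from_camera'];Rt=q2R(st['ee_rot'])
        return m,Rt@T[:3,:3],Rt@T[:3,3]+st['position']
    return m,q2R(m['rotation']),np.array(m['origin'])
def cloud(n,d,st=None):
    m,Rc,o=campose(n,st)
    v,u=np.mgrid[0:d.shape[0],0:d.shape[1]]
    p=cv2.undistortPoints(np.stack([u.ravel(),v.ravel()],1).astype(np.float64)[:,None],m['camera_matrix'],m['D'])[:,0]
    z=d.ravel()
    P=np.stack([p[:,0]*z,-p[:,1]*z,-z],1)
    return (P@Rc.T+o).reshape(d.shape+(3,))
def proj(n,P,st=None):
    m,Rc,o=campose(n,st)
    c=(np.atleast_2d(P)-o)@Rc; c=c*[1,-1,-1]
    return cv2.projectPoints(c.astype(np.float64),np.zeros(3),np.zeros(3),m['camera_matrix'],m['D'])[0][:,0]
E
python3 - <<'E'
from h import *
for n in ['side','scene']:
    d=np.load(n+'0.npz')['d']; C=cloud(n,d); np.save(n+'C.npy',C)
    for q in ['pry_bar','bar_rest','mould','mould_lid','fulcrum','tape_roll','dish_pattern','turbine_cover']:
        for r in spotter.outline_of(q,n)[:2]:
            g=r['region']&(d>0); P=C[g]
            print(n,q,round(r['conf'],2),r['rect'],g.sum(),np.round(np.median(P,0),3),np.round(np.percentile(P,2,axis=0),3),np.round(np.percentile(P,98,axis=0),3))
            np.save(f'{n}_{q}_{0 if r["conf"]>.5 else 1}.npy',r['region'])
E
```

```text
side pry_bar 0.9 [195.1, 257.4, 66.5, 60.5] 1026 [0.449 0.231 0.053] [0.381 0.191 0.011] [0.568 0.254 0.059]
side bar_rest 0.66 [186.7, 261.8, 96.2, 84.3] 2401 [0.44  0.239 0.011] [0.36  0.198 0.005] [0.55  0.278 0.055]
side mould 0.6 [180.3, 172.5, 84.3, 68.9] 3682 [0.64  0.026 0.054] [ 0.573 -0.054  0.006] [0.73  0.061 0.079]
side mould_lid 0.96 [184.3, 167.9, 67.2, 48.6] 2006 [0.658 0.016 0.073] [ 0.614 -0.056  0.046] [0.73  0.061 0.076]
side fulcrum 0.74 [234.4, 198.9, 31.6, 32.1] 285 [0.581 0.005 0.046] [ 0.575 -0.049  0.016] [0.595 0.047 0.054]
side tape_roll 0.79 [138.1, 230.9, 42.2, 32.8] 1252 [0.676 0.193 0.026] [0.639 0.144 0.003] [0.727 0.232 0.029]
side tape_roll 0.51 [182.5, 171.8, 70.0, 47.9] 2045 [0.658 0.017 0.073] [ 0.614 -0.056  0.045] [0.731 0.061 0.076]
side dish_pattern 0.74 [296.8, 143.7, 39.3, 20.7] 561 [ 0.628 -0.39   0.014] [ 0.578 -0.44   0.003] [ 0.677 -0.337  0.023]
side turbine_cover 0.91 [349.9, 164.4, 59.5, 42.1] 1097 [ 0.371 -0.305  0.024] [ 0.32  -0.389  0.003] [ 0.453 -0.257  0.043]
scene pry_bar 0.91 [154.5, 180.9, 63.2, 21.1] 358 [0.441 0.222 0.047] [0.378 0.195 0.003] [0.554 0.268 0.053]
scene mould 0.56 [251.2, 159.2, 70.4, 54.7] 2428 [ 0.635 -0.02   0.048] [ 0.572 -0.063  0.001] [0.73  0.053 0.076]
scene mould_lid 0.7 [265.4, 165.4, 53.5, 34.0] 1244 [ 0.648 -0.015  0.067] [ 0.612 -0.062  0.04 ] [0.729 0.052 0.07 ]
scene fulcrum 0.67 [252.9, 189.2, 33.7, 18.8] 194 [ 0.579 -0.011  0.041] [ 0.572 -0.052  0.01 ] [0.616 0.042 0.049]
scene tape_roll 0.59 [230.3, 165.9, 31.2, 19.9] 542 [0.671 0.175 0.018] [ 0.637  0.14  -0.005] [0.726 0.226 0.022]
scene turbine_cover 0.56 [293.9, 271.0, 83.2, 51.2] 1998 [ 0.361 -0.334  0.021] [ 0.291 -0.401  0.   ] [ 0.435 -0.243  0.04 ]
```

```bash
python3 - <<'E'
from h import *
for n,zo in [('side',.002),('scene',-.002)]:
    C=np.load(n+'C.npy')
    def reg(x0,x1,y0,y1,z0,z1):
        m=(C[...,0]>x0)&(C[...,0]<x1)&(C[...,1]>y0)&(C[...,1]<y1)&(C[...,2]>z0+zo)&(C[...,2]<z1+zo); return C[m]
    P=reg(.55,.78,-.1,.1,.066,.078)
    print(n,'lid top',len(P),P[:,2].mean(),cv2.minAreaRect(P[:,:2].astype(np.float32)*1000))
    P=reg(.54,.78,-.1,.1,.005,.017)
    g=np.load(f'{n}_pry_bar_0.npy'); P=C[g]; P=P[(P[:,2]>.04+zo)&(P[:,2]<.062+zo)]
    print('bar',cv2.minAreaRect(P[:,:2].astype(np.float32)*1000),np.median(P[:,2]))
    # base plate
    P=reg(.3,.6,.15,.3,.005,.011)
    print('rest',cv2.minAreaRect(P[:,:2].astype(np.float32)*1000))
    g=np.load(f'{n}_fulcrum_0.npy'); P=C[g]; P=P[(P[:,2]>.035+zo)&(P[:,2]<.056+zo)]
    print('ful',cv2.minAreaRect(P[:,:2].astype(np.float32)*1000),np.percentile(P[:,2],[5,50,95]))
    P=reg(.4,.6,-.2,.12,-.004,.003); print('bench',P[:,2].mean())
E
```

```text
side lid top 1427 0.07344952598223584 ((675.680419921875, 0.4673118591308594), (121.77428436279297, 124.79254150390625), 1.122640609741211)
bar ((475.6453552246094, 220.5777130126953), (26.686763763427734, 200.01002502441406), 72.59019470214844) 0.053894928048719926
rest ((457.378662109375, 226.11614990234375), (70.77149200439453, 200.98167419433594), 75.3365249633789)
ful ((582.7403564453125, -1.5458641052246094), (17.93337059020996, 98.4255599975586), 1.9373717308044434) [0.03900099 0.05052218 0.0538032 ]
bench 0.0018103227436617134
scene lid top 868 0.06833733633190622 ((676.1012573242188, -1.2124519348144531), (130.3359375, 123.42503356933594), 0.9910932183265686)
bar ((466.5350036621094, 213.82525634765625), (42.10055923461914, 191.4707489013672), 69.73654174804688) 0.04697256724589549
rest ((469.63275146484375, 219.50091552734375), (71.86190032958984, 169.7578582763672), 77.16930389404297)
ful ((581.1380004882812, -3.9628028869628906), (17.35103988647461, 97.60757446289062), 1.6623743772506714) [0.03535961 0.0447666  0.04885619]
bench -0.003346440779940766
```

```bash
cat >> h.py <<'E'
def bar_tool_R(yaw,pitch=0):
    # tool x along the bar (yaw deg), pitched down by pitch deg, tool z = -bar z
    B=R.from_euler('ZY',[yaw,pitch],degrees=True).as_matrix()
    return B@np.diag([1,-1,-1])
def step(pos,Rt,st=None):
    st=st or telemetry.get_state(); R0=q2R(st['ee_rot'])
    return np.round(np.r_[R0.T@(np.array(pos)-st['position'])*1000, R.from_matrix(R0.T@Rt).as_rotvec(degrees=True)],1)
E
python3 - <<'E'
from h import *
print(step([.432,.232,.16],bar_tool_R(-15)))
E
```

```text
[ 488.9 -612.3   71.3    0.    -0.    38.9]
```

servo_tool(steps=[[490,-612,30,0,0,39],[490,-612,30,0,0,39],[490,-612,30,0,0,39],[490,-612,30,0,0,39],[490,-612,30,0,0,39],[490,-612,30,0,0,39],[490,-612,30,0,0,39],[490,-612,30,0,0,39]], hand=0)

```text
clock: 1.75
position: [0.3347, -0.1392, 0.2164]
ee_rot: [0.0, 0.991, -0.132, 0.001]
contact_force: [1.7, -0.4, -0.5]
width: 0.0852
```

```bash
python3 - <<'E'
from h import *
print(telemetry.get_state()['qpos'])
print(step([.432,.232,.16],bar_tool_R(-15)))
E
```

```text
[-5.87046891e-01 -4.42787446e-02  1.92259821e+00  2.45650691e-04
  1.26173132e+00  1.24864855e+00]
[-3.400e+00 -3.837e+02  5.620e+01  0.000e+00 -1.000e-01 -2.000e-01]
```

servo_tool(steps=[[-3,-384,56,0,0,0],[-3,-384,56,0,0,0],[-3,-384,56,0,0,0],[-3,-384,56,0,0,0],[-3,-384,56,0,0,0],[-3,-384,56,0,0,0],[-3,-384,56,0,0,0],[-3,-384,56,0,0,0]])

```text
clock: 2.55
position: [0.4322, 0.2335, 0.1598]
ee_rot: [-0.0, 0.991, -0.131, 0.0]
contact_force: [0.8, -0.2, 0.3]
width: 0.0853
```

```bash
python3 - <<'E'
from h import *
st=telemetry.get_state();print(st['qpos'],st['position'])
im,d=cams.get_image('wrist'); cv2.imwrite('pics/w1.png',im[:,:,::-1])
C=cloud('wrist',d,st)
for q in ['pry_bar','bar_rest']:
    for r in spotter.outline_of(q,'wrist')[:1]:
        g=r['region']&(d>0);P=C[g]; print(q,r['conf'],r['rect'],np.median(P,0))
        if q=='pry_bar':
            P=P[(P[:,2]>.035)&(P[:,2]<.065)]
            print(cv2.minAreaRect(P[:,:2].astype(np.float32)*1000))
            c=P[:,:2].mean(0); w,v=np.linalg.eigh(np.cov(P[:,:2].T)); print(c,np.degrees(np.arctan2(v[1,1],v[0,1])))
            for lo,hi in((-.09,-.05),(-.05,-.01),(.01,.05),(.05,.09)):
                u=np.array([np.cos(np.radians(-15)),np.sin(np.radians(-15))]); s=(P[:,:2]-[.4757,.2205])@u; t=(P[:,:2]-[.4757,.2205])@[-u[1],u[0]]
                m=(s>lo)&(s<hi); print(lo,m.sum(), np.percentile(t[m],[2,50,98]),np.median(P[m,2])) if m.any() else 0
            print('s',np.percentile(s,[0,1,99,100]))
E
```

```text
[3.53456548e-01 2.03938914e-01 1.79322461e+00 3.05126668e-04
 1.14347676e+00 2.18615582e+00] [0.43218089 0.23353414 0.15980528]
pry_bar 0.79 [267.5, 16.8, 28.7, 251.5] [0.47458299 0.21996834 0.05119454]
((477.1028747558594, 220.53073120117188), (22.172813415527344, 198.2845458984375), 75.33615112304688)
[0.47784639 0.22022617] 165.19096251608295
-0.09 1172 [-0.01028834 -0.0001021   0.01078976] 0.05358940269800534
-0.05 1331 [-1.05680544e-02 -3.70411724e-05  1.05640315e-02] 0.05354099725651129
0.01 1084 [-0.00696118  0.00079777  0.00786304] 0.04776428124023674
0.05 1252 [-0.00738501  0.00083475  0.00834811] 0.047833035368272936
s [-0.09779856 -0.09475149  0.09810853  0.10052703]
bar_rest 0.85 [241.3, 55.9, 79.7, 208.8] [0.47605931 0.22187221 0.00693619]
```

View pics/w1.png

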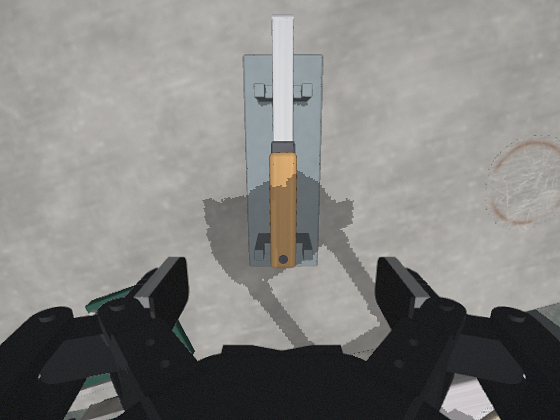

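```bash
python3 - <<'E'
from h import *
print(step([.4331,.2319,.027],bar_tool_R(-14.7)))
E
```

```text
[  1.3   0.  132.5   0.    0.   -0.2]
```

servo_tool(steps=[[1.5,0,40,0,0,0],[1.5,0,80,0,0,0],[1.5,0,110,0,0,0],[1.5,0,126,0,0,0],[1.5,0,133,0,0,0],[1.5,0,133,0,0,0],[1.5,0,133,0,0,0]], hand=0)

```text
clock: 3.4
position: [0.4341, 0.2298, 0.028]
ee_rot: [-0.0, 0.991, -0.132, 0.001]
contact_force: [-0.3, 0.3, -0.0]
width: 0.0851
```

servo_tool(steps=[[0,0,0,0,0,0],[0,0,0,0,0,0],[0,0,0,0,0,0],[0,0,0,0,0,0],[0,0,0,0,0,0],[0,0,0,0,0,0],[0,0,0,0,0,0],[0,0,0,0,0,0]], hand=255, grip_force=100)

```text
clock: 4.2
position: [0.4335, 0.2304, 0.0277]
ee_rot: [-0.0, 0.991, -0.131, 0.0]
contact_force: [-0.8, 0.4, 4.4]
width: 0.0204
```

```bash
python3 - <<'E'
from h import *
print(step([.4335,.2304,.2],bar_tool_R(-14.7)))
print(step([.57,.0,.22],bar_tool_R(1.2)))
E
```

```text
[ 1.000e-01 -1.000e-01 -1.723e+02 -0.000e+00 -0.000e+00 -4.000e-01]
[ 191.9  186.8 -192.3   -0.    -0.   -16.3]
```

servo_tool(steps=[[0,0,-20,0,0,0],[0,0,-60,0,0,0],[0,0,-110,0,0,0],[50,50,-150,0,0,-4],[90,90,-192,0,0,-8],[125,125,-192,0,0,-12],[160,160,-192,0,0,-16],[192,187,-192,0,0,-16.3]])

```text
clock: 5.0
position: [0.551, 0.0286, 0.2172]
ee_rot: [0.0, 1.0, 0.011, 0.001]
contact_force: [0.1, 1.5, -1.1]
width: 0.0204
```

servo_tool(steps=[[0,0,0,0,0,0],[0,0,0,0,0,0]])

```text
clock: 5.2
position: [0.5502, 0.0294, 0.2154]
ee_rot: [-0.0, 1.0, 0.009, -0.001]
contact_force: [-0.2, 0.7, -2.1]
width: 0.0208
```

```bash
python3 - <<'E'
from h import *
st=telemetry.get_state();print(st['qpos'],st['position'],st['width'],st['contact_force'])
im,d=cams.get_image('wrist'); cv2.imwrite('pics/w2.png',im[:,:,::-1])
C=cloud('wrist',d,st); np.savez('w2.npz',C=C,d=d,im=im)
for q in ['pry_bar','mould_lid','fulcrum','mould']:
    for r in spotter.outline_of(q,'wrist')[:1]:
        g=r['region']&(d>0);P=C[g]; print(q,r['conf'],r['rect'],np.median(P,0)); np.save('w2_%s.npy'%q,r['region'])
im,d=cams.get_image('side'); cv2.imwrite('pics/s2.png',im[:,:,::-1])
E
```

```text
[-7.32739272e-02  2.50535321e-01  1.58111617e+00  4.38867455e-04
  1.31212120e+00  1.47951862e+00] [0.55022404 0.0293524  0.21538032] 0.020848983823748894 [-0.2470338   0.73899553 -2.09199607]
pry_bar 0.71 [253.3, 2.0, 56.5, 347.2] [0.59291656 0.03030201 0.23918127]
mould_lid 0.72 [247.6, 2.8, 146.2, 123.1] [ 0.6696708  -0.01876147  0.07084825]
mould 0.66 [247.6, 0.8, 146.5, 169.6] [ 0.65821752 -0.02080433  0.0706668 ]
```

View pics/w2.png

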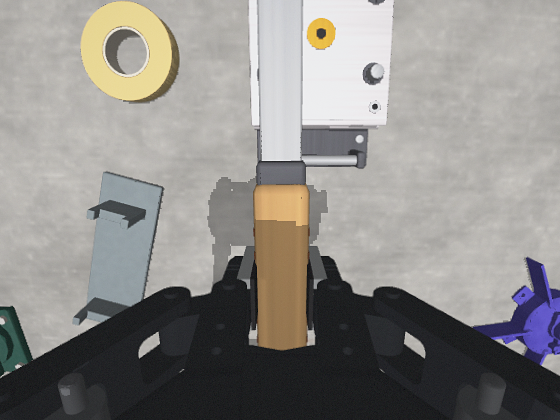

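View pics/s2.png

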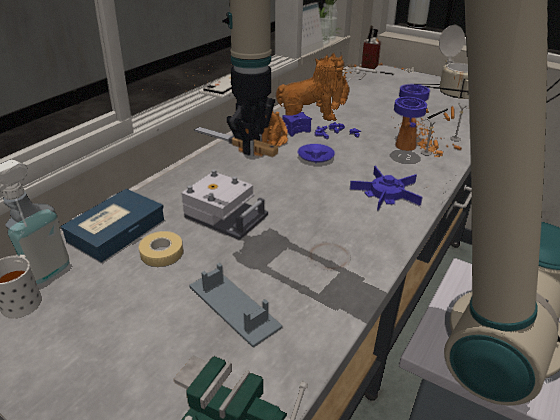

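```bash
python3 - <<'E'
from h import *
f=np.load('w2.npz');C=f['C'];d=f['d']
ok=d>0
V,U=np.mgrid[0:420,0:560]
lid=ok&(C[...,2]>.064)&(C[...,2]<.078)&(U>306)&(V<200)
P=C[lid];print('lid z',np.median(P[:,2]),'n',len(P))
ys=[];xs=[]
for u in range(312,382):
    c=C[lid&(U==u)]
    if len(c): i=c[:,0].argmin(); xs.append(c[i,0]); ys.append(c[i,1])
p=np.polyfit(ys,xs,1);print('front edge x at y=0',p[1],'yaw deg',-np.degrees(np.arctan(p[0])))
xs=[];ys=[]
for v in range(10,115):
    c=C[lid&(V==v)]
    if len(c): i=c[:,1].argmin(); xs.append(c[i,0]); ys.append(c[i,1])
p2=np.polyfit(xs,ys,1);r=ys-np.polyval(p2,xs);print('right edge y at .67',np.polyval(p2,.67),'yaw',np.degrees(np.arctan(p2[0])),r.std())
fu=ok&(C[...,2]>.045)&(C[...,2]<.062)&(U>305)&(U<380)&(V>135)&(V<185)
P=C[fu]; print('ful',len(P),np.percentile(P,[0,5,50,95,100],axis=0))
for u in range(308,372,4):
    c=C[fu&(U==u)]
    if len(c): i=c[:,2].argmax(); print(u,c[i].round(4),c[:,0].min().round(4),c[:,0].max().round(4))
# left edge
lid2=ok&(C[...,2]>.064)&(C[...,2]<.078)&(U<262)&(U>240)&(V<200)
for v in range(30,110,20):
    c=C[lid2&(V==v)]
    if len(c): print('left',c[c[:,1].argmax()])
# bar
b=np.load('w2_pry_bar.npy')&ok; P=C[b]
for u0 in (50,100,140,200,300):
    c=C[b&(V==u0)]; print('bar',u0,np.median(c,0).round(4),c[:,1].min().round(4),c[:,1].max().round(4))
E
```

```text
lid z 0.07087274358959034 n 10225
front edge x at y=0 0.6179777828461153 yaw deg 0.32527572560497703
right edge y at .67 -0.060302508627811544 yaw 1.7262608555389 0.0004930292857214613
ful 652 [[ 0.57707373 -0.05161255  0.04516189]
 [ 0.57996182 -0.04914334  0.04628192]
 [ 0.58496446 -0.02520821  0.04902271]
 [ 0.58989117  0.00323014  0.05100275]
 [ 0.59278509  0.00622845  0.05243038]]
308 [0.583  0.0042 0.05  ] 0.5798 0.5884
312 [5.84e-01 3.00e-04 4.99e-02] 0.5798 0.5886
316 [ 0.5842 -0.0035  0.0504] 0.58 0.5887
320 [ 0.5843 -0.0073  0.0509] 0.5799 0.5887
324 [ 0.5834 -0.0113  0.0505] 0.5801 0.5888
328 [ 0.5825 -0.0153  0.0502] 0.5801 0.5888
332 [ 0.5836 -0.019   0.0506] 0.5802 0.5889
336 [ 0.5846 -0.0228  0.0511] 0.5803 0.589
340 [ 0.5847 -0.0268  0.0505] 0.5804 0.5891
344 [ 0.5848 -0.0307  0.0505] 0.5806 0.5892
348 [ 0.5849 -0.0345  0.0506] 0.5806 0.5893
352 [ 0.5849 -0.0386  0.0499] 0.5806 0.5894
356 [ 0.583  -0.0426  0.05  ] 0.5786 0.5896
360 [ 0.5805 -0.0461  0.0524] 0.5773 0.5927
364 [ 0.5863 -0.0496  0.0521] 0.5785 0.5928
left [0.6929367  0.05900419 0.06962753]
left [0.67709418 0.05890695 0.07094793]
left [0.66140187 0.05817213 0.07027321]
left [0.64517326 0.05820879 0.07041431]
bar 50 [0.6416 0.0313 0.235 ] 0.0235 0.0391
bar 100 [0.6245 0.031  0.235 ] 0.0233 0.0388
bar 140 [0.6101 0.0308 0.2352] 0.0232 0.0384
bar 200 [0.5882 0.0302 0.2411] 0.0196 0.0409
bar 300 [0.5458 0.0288 0.2413] 0.0192 0.0388
```

```bash
cat >> h.py <<'E'
F=np.array([.584,-.0025,.046]); MY=1.2
BT=np.array([.0442,0,-.0183])   # bar origin in tool
def barpose(th,a,c,F=F):
    """bar pitched th deg, tip a mm past fulcrum along bar, centreline c mm above axis -> TCP,R"""
    Rt=bar_tool_R(MY,th); u=Rt[:,0]; n=-Rt[:,2]
    O=F+(a-100)/1000*u+c/1000*n
    return O-Rt@BT,Rt
E
python3 - <<'E'
from h import *
for a in ((46,-60,40),(46,-12,12),(46,46,12)):
    p,Rt=barpose(*a); print(a,p.round(4),step(p,Rt))
E
```

```text
(46, -60, 40) [ 0.4578 -0.0051  0.208 ] [-92.7  34.6   8.3   0.  -46.    0.1]
(46, -12, 12) [ 0.471  -0.0049  0.154 ] [-79.5  34.6  62.2   0.  -46.    0.1]
(46, 46, 12) [ 0.5113 -0.004   0.1123] [-3.920e+01  3.470e+01  1.039e+02  0.000e+00 -4.600e+01  1.000e-01]
```

servo_tool(steps=[[-46,17,0,0,0,0],[-92,34,0,0,0,0],[-93,34.6,8,0,-8,0],[-93,34.6,8,0,-16,0],[-93,34.6,8,0,-24,0],[-93,34.6,8,0,-32,0],[-93,34.6,8,0,-40,0],[-93,34.6,8,0,-46,0]])

```text
clock: 6.3
position: [0.4595, -0.0055, 0.2074]
ee_rot: [0.004, 0.92, 0.01, -0.392]
contact_force: [-0.5, -0.1, -1.8]
width: 0.0202
```

servo_tool(steps=[[0,0,0,0,0,0]])

```text
clock: 6.4
position: [0.4596, -0.0056, 0.2045]
ee_rot: [0.004, 0.92, 0.01, -0.393]
contact_force: [-1.1, -0.2, -1.4]
width: 0.0204
```

```bash
python3 - <<'E'
from h import *
st=telemetry.get_state();print(st['clock'],st['qpos'],st['position'],st['width'],st['contact_force'])
for n in ['wrist','side']:
    im,d=cams.get_image(n); cv2.imwrite(f'pics/{n}3.png',im[:,:,::-1]); np.savez(n+'3.npz',d=d,im=im,C=cloud(n,d,st))
for a in ((46,-60,40),(46,-12,12),(46,46,12)):
    p,Rt=barpose(*a); print(a,p.round(4),step(p,Rt))
E
```

```text
6.4 [-0.09603322  0.583643    1.34914897 -0.09385405  2.01048442  1.44820113] [ 0.4596171  -0.00560702  0.20449395] 0.020393411807687147 [-1.06915582 -0.19978867 -1.36448226]
(46, -60, 40) [ 0.4578 -0.0051  0.208 ] [-0.5 -0.6  0.2  0.  -0.1  0. ]
(46, -12, 12) [ 0.471  -0.0049  0.154 ] [47.4 -0.6 28.3  0.  -0.1  0. ]
(46, 46, 12) [ 0.5113 -0.004   0.1123] [ 1.054e+02 -6.000e-01  2.830e+01  0.000e+00 -1.000e-01  0.000e+00]
```

View pics/side3.png

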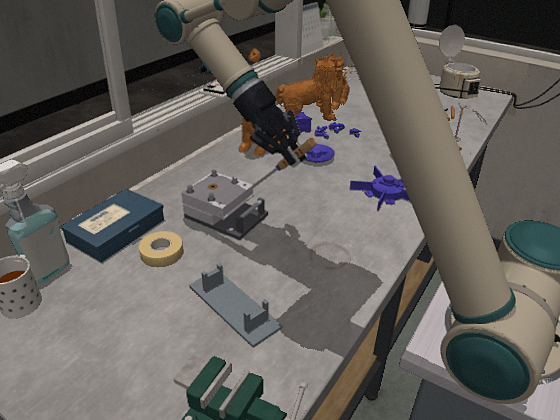

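View pics/wrist3.png

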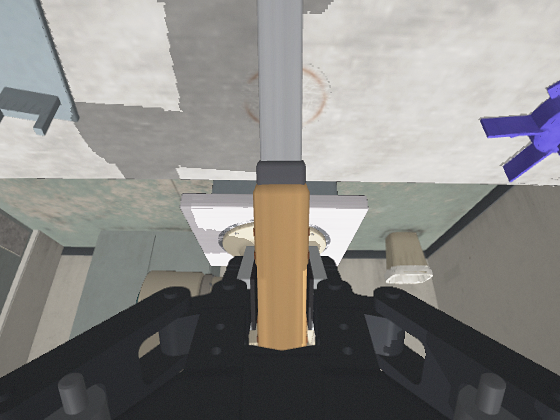

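```bash
python3 - <<'E'
from h import *
st=telemetry.get_state(); Rt=q2R(st['ee_rot']); O=st['position']+Rt@BT
C=np.load('side3.npz')['C']; im=np.load('side3.npz')['im']
tip=O+.1*Rt[:,0]; print('tip pred',tip.round(4)); pts=proj('side',np.array([tip,O,F,F+[0,.04,0],F-[0,.04,0],F+[.034,0,-.002]])); print(pts.round(1))
big=cv2.resize(im[130:250,170:340],None,fx=4.5,fy=4.5,interpolation=cv2.INTER_CUBIC)[:,:,::-1].copy()
for p in pts: cv2.circle(big,tuple(int(v) for v in ((p-[170,130])*4.5)),3,(0,0,255),-1)
cv2.imwrite('pics/side3z.png',big)
# blade points: near the predicted line in cloud
P=C.reshape(-1,3); r=(P-O)@Rt; m=(abs(r[:,1])<.02)&(abs(r[:,2])<.02)&(r[:,0]>-.02)&(r[:,0]<.12)
r=r[m]; print(len(r)); 
for lo in np.arange(0,.11,.02):
    k=(r[:,0]>lo)&(r[:,0]<lo+.02); print(lo,k.sum(),np.percentile(r[k][:,1:],[5,50,95],axis=0).round(4).tolist() if k.sum() else '')
print(np.percentile(r[:,0],[95,99,100]))
E
```

```text
tip pred [ 0.5717 -0.0033  0.1168]
[[253.8 185.3]
 [281.3 165. ]
 [249.7 210.3]
 [239.1 218.6]
 [259.7 202.3]
 [237.9 206.3]]
163
0.0 28 [[-0.011, -0.0059], [-0.0096, -0.0006], [-0.0079, 0.0046]]
0.02 22 [[-0.0107, -0.0032], [-0.0091, -0.0003], [-0.0078, 0.0026]]
0.04 21 [[-0.01, -0.0027], [-0.0091, -0.0002], [-0.0072, 0.0024]]
0.06 18 [[-0.012, -0.003], [-0.0091, -0.0003], [-0.0082, 0.0021]]
0.08 17 [[-0.0113, -0.0027], [-0.0092, 0.0001], [-0.0072, 0.0023]]
0.1 1 [[-0.0076, -0.0025], [-0.0076, -0.0025], [-0.0076, -0.0025]]
[0.09105293 0.09875725 0.10051059]
```

View pics/side3z.png

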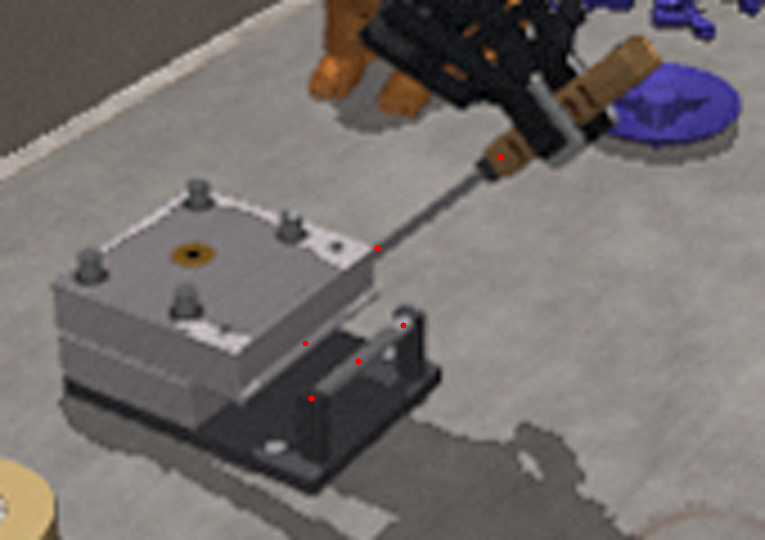

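```bash
sed -i 's/F=np.array(\[.584/F=np.array([.5833/' h.py; python3 - <<'E'
from h import *
for a in ((46,-12,12),(46,46,12)):
    p,Rt=barpose(*a); print(a,p.round(4),step(p,Rt))
E
```

```text
(46, -12, 12) [ 0.4703 -0.0049  0.154 ] [47.  -0.6 28.8  0.  -0.1  0. ]
(46, 46, 12) [ 0.5106 -0.004   0.1123] [ 1.05e+02 -6.00e-01  2.88e+01  0.00e+00 -1.00e-01  0.00e+00]
```

servo_tool(steps=[[20,0,15,0,0,0],[38,0,28.8,0,0,0],[47,-0.6,28.8,0,0,0],[47,-0.6,28.8,0,0,0],[47,-0.6,28.8,0,0,0]])

```text
clock: 7.0
position: [0.4703, -0.0054, 0.1561]
ee_rot: [0.004, 0.921, 0.009, -0.39]
contact_force: [-0.1, 0.0, -1.6]
width: 0.0203
```

```bash
cat > look.py <<'E'
import sys
from h import *
n='side';k=sys.argv[1]
st=telemetry.get_state(); Rt=q2R(st['ee_rot']); O=st['position']+Rt@BT
im,d=cams.get_image(n)
C=cloud(n,d)
u=Rt[:,0]; print('clock',st['clock'],'pitch',np.degrees(np.arcsin(-u[2])).round(2),'F',st['contact_force'].round(1),'M',st['moment'].round(2))
# a, c actual
n_=-Rt[:,2]; print('a',((O-F)@u*1000+100).round(1),'c',((O-F)@n_*1000).round(1),'lat',((O-F)@Rt[:,1]*1000).round(1),'width',st['width'].round(4))
lid=C[(C[...,0]>.63)&(C[...,0]<.74)&(C[...,1]>-.06)&(C[...,1]<.06)&(C[...,2]>.066)&(C[...,2]<.1)]; print('lid z',np.median(lid[:,2]).round(4))
tip=O+.1*u
pts=proj('side',np.array([tip,O,F,F+[.034,0,-.002]]))
big=cv2.resize(im[130:250,170:340],None,fx=4.5,fy=4.5,interpolation=cv2.INTER_CUBIC)[:,:,::-1].copy()
for p in pts: cv2.circle(big,tuple(int(v) for v in ((p-[170,130])*4.5)),2,(0,0,255),-1)
cv2.imwrite(f'pics/look{k}.png',big)
E
python3 look.py 4; python3 - <<'E'
from h import *
for a in ((46,-12,12),(46,46,12)):
    p,Rt=barpose(*a); print(a,p.round(4),step(p,Rt))
E
```

```text
clock 7.0 pitch 45.85 F [-0.1  0.  -1.6] M [-0.01 -0.52  0.  ]
(46, -12, 12) [ 0.4703 -0.0049  0.154 ] [ 1.4 -0.6  1.4  0.  -0.2 -0. ]
(46, 46, 12) [ 0.5106 -0.004   0.1123] [59.4 -0.6  1.6  0.  -0.2 -0. ]Traceback (most recent call last):
  File "look.py", line 9, in <module>
    n_=-Rt[:,2]; print('a',((O-F)@u*1000+100).round(1),'c',((O-F)@n_*1000).round(1),'lat',((O-F)@Rt[:,1]*1000).round(1),'width',st['width'].round(4))
                                                                                                                                ^^^^^^^^^^^^^^^^^
AttributeError: 'float' object has no attribute 'round'
```

Clearance checks out, so I slide in slowly with short calls and check the force.

servo_tool(steps=[[8,-0.6,1,0,0,0],[16,-0.6,1,0,0,0],[24,-0.6,1,0,0,0],[28,-0.6,1,0,0,0],[28,-0.6,1,0,0,0]])

```text
clock: 7.55
position: [0.4891, -0.0045, 0.1327]
ee_rot: [0.004, 0.92, 0.01, -0.391]
contact_force: [-1.0, -0.2, -2.0]
width: 0.0201
```

```bash
sed -i "s/st\['width'\].round(4)/st['width']/" look.py; python3 look.py 5; python3 - <<'E'
from h import *
for a in ((46,46,12),):
    p,Rt=barpose(*a); print(a,p.round(4),step(p,Rt))
E
```

```text
clock 7.55 pitch 46.07 F [-1.  -0.2 -2. ] M [ 0.02 -0.42  0.01]
a 16.4 c 10.6 lat 0.0 width 0.020140278170451324
lid z 0.0737
(46, 46, 12) [ 0.5106 -0.004   0.1123] [30.1  0.  -1.1 -0.   0.1 -0. ]
```

View pics/look5.png

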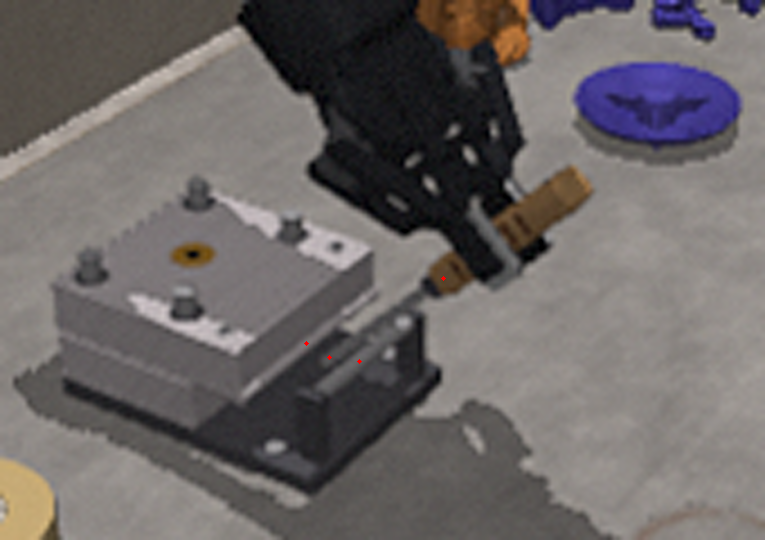

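The blade is over the fulcrum bar, with its tip at about (330,357) and just short of the lip. There's no contact force yet, so I keep going.

servo_tool(steps=[[8,0,-1,0,0,0],[16,0,-1,0,0,0],[24,0,-1,0,0,0],[30,0,-1,0,0,0],[30,0,-1,0,0,0]])

```text
clock: 8.1
position: [0.5107, -0.004, 0.1117]
ee_rot: [0.004, 0.92, 0.01, -0.391]
contact_force: [-0.6, 0.4, -2.5]
width: 0.0207
```

```bash
python3 look.py 6; python3 - <<'E'
from h import *
for a in ((46,46,12),(36,46,9.5),(28,46,8),(20,46,8),(12,46,8),(10,46,8)):
    p,Rt=barpose(*a); print(a,p.round(4),step(p,Rt))
E
```

```text
clock 8.1 pitch 46.05 F [-0.6  0.4 -2.5] M [-0.05 -0.47 -0.04]
a 46.5 c 11.6 lat 0.0 width 0.02066657314705054
lid z 0.0737
(46, 46, 12) [ 0.5106 -0.004   0.1123] [ 0.1  0.  -0.1 -0.   0.1 -0. ]
(36, 46, 9.5) [ 0.4987 -0.0043  0.0966] [ 3.1  0.  19.3 -0.  10.1 -0. ]
(28, 46, 8) [ 0.4918 -0.0044  0.083 ] [ 8.1  0.  33.7 -0.  18.1 -0. ]
(20, 46, 8) [ 0.4875 -0.0045  0.0699] [14.6  0.  45.9 -0.  26.1 -0. ]
(12, 46, 8) [ 0.4851 -0.0046  0.0563] [22.7  0.  57.  -0.  34.1 -0. ]
(10, 46, 8) [ 0.4848 -0.0046  0.0529] [24.9  0.  59.6 -0.  36.1 -0. ]
```

View pics/look6.png

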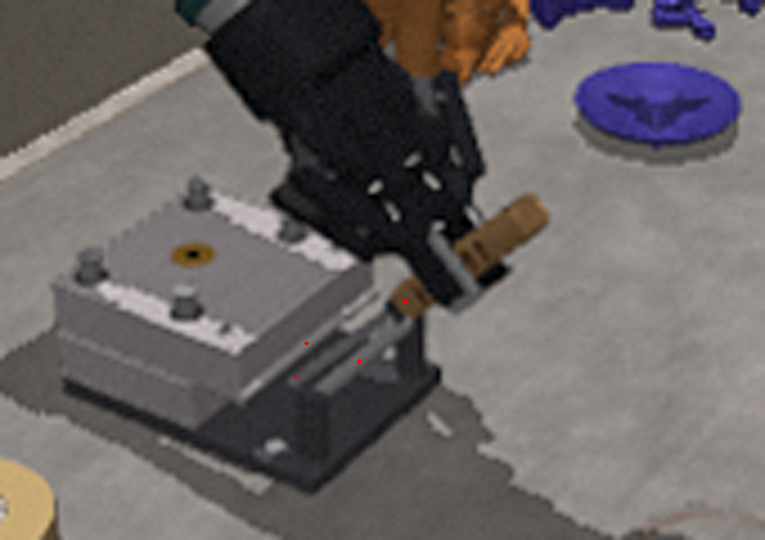

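The tip is now under the lip, at about (296,378). Next I pitch up to 28° and look for the contact force.

servo_tool(steps=[[1.2,0,10,0,5,0],[3.1,0,19.3,0,10,0],[5.4,0,26.7,0,14,0],[8,0,33.7,0,18,0],[8,0,33.7,0,18,0]])

```text
clock: 8.65
position: [0.4905, -0.0043, 0.0848]
ee_rot: [0.003, 0.97, 0.01, -0.241]
contact_force: [0.6, 0.3, -1.3]
width: 0.0204
```

```bash
python3 look.py 7; python3 - <<'E'
from h import *
for a in ((28,46,8),(24,46,8),(20,46,8),(16,46,8),(12,46,8),(10,46,8)):
    p,Rt=barpose(*a); print(a,p.round(4),step(p,Rt))
E
```

```text
clock 8.65 pitch 27.9 F [ 0.6  0.3 -1.3] M [ 0.05 -0.   -0.06]
a 44.0 c 9.2 lat -0.1 width 0.020394300714421592
lid z 0.0738
(28, 46, 8) [ 0.4918 -0.0044  0.083 ] [ 2.   0.1  1.  -0.   0.1 -0. ]
(24, 46, 8) [ 0.4894 -0.0045  0.0765] [ 3.   0.1  7.8 -0.   4.1 -0. ]
(20, 46, 8) [ 0.4875 -0.0045  0.0699] [ 4.4  0.1 14.6 -0.   8.1 -0. ]
(16, 46, 8) [ 0.4861 -0.0045  0.0632] [ 6.4  0.1 21.2 -0.  12.1 -0. ]
(12, 46, 8) [ 0.4851 -0.0046  0.0563] [ 8.7  0.1 27.7 -0.  16.1 -0. ]
(10, 46, 8) [ 0.4848 -0.0046  0.0529] [10.1  0.1 30.8 -0.  18.1 -0. ]
```

View pics/look7.png

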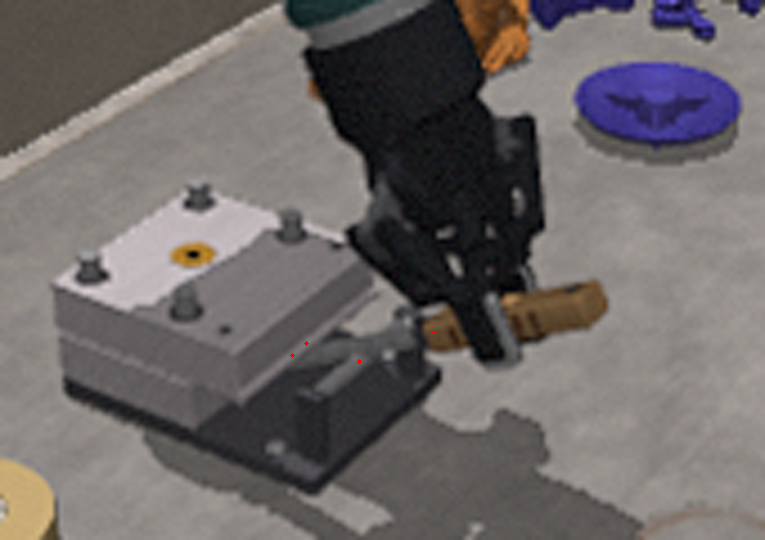

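servo_tool(steps=[[2,0,4,0,2,0],[3,0,7.8,0,4,0],[3.6,0,11.2,0,6,0],[4.4,0,14.6,0,8,0],[4.4,0,14.6,0,8,0],[4.4,0,14.6,0,8,0]])

```text
clock: 9.3
position: [0.4862, -0.0045, 0.0708]
ee_rot: [0.002, 0.984, 0.01, -0.178]
contact_force: [-5.0, 0.5, 11.0]
width: 0.0204
```

```bash
python3 look.py 8; python3 - <<'E'
from h import *
for a in ((20,46,8),(16,46,8),(12,46,8),(10,46,8),(8,46,8)):
    p,Rt=barpose(*a); print(a,p.round(4),step(p,Rt))
E
```

```text
clock 9.3 pitch 20.45 F [-5.   0.5 11. ] M [-0.02  1.   -0.01]
a 44.5 c 7.6 lat -0.0 width 0.02039543689096897
lid z 0.0778
(20, 46, 8) [ 0.4875 -0.0045  0.0699] [ 1.6  0.   0.4  0.   0.5 -0. ]
(16, 46, 8) [ 0.4861 -0.0045  0.0632] [ 2.6  0.   7.2  0.   4.5 -0. ]
(12, 46, 8) [ 0.4851 -0.0046  0.0563] [ 4.1  0.  13.9  0.   8.5 -0. ]
(10, 46, 8) [ 0.4848 -0.0046  0.0529] [ 5.   0.  17.3  0.  10.5 -0. ]
(8, 46, 8) [ 0.4846 -0.0046  0.0495] [ 6.   0.  20.6  0.  12.5 -0. ]
```

View pics/look8.png

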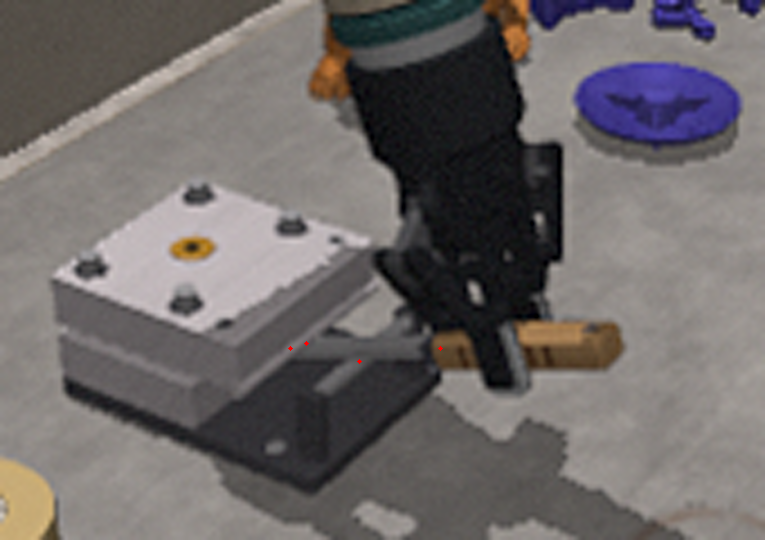

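The upper half has risen about 4 mm and the wrist force is 11 N up, as expected. I carry on to about 10.5°.

servo_tool(steps=[[1.6,0,4,0,2.5,0],[2.6,0,7.2,0,4.5,0],[3.3,0,10.6,0,6.5,0],[4.1,0,13.9,0,8.5,0],[4.8,0,16.8,0,10.2,0],[4.8,0,16.8,0,10.2,0],[4.8,0,16.8,0,10.2,0],[4.8,0,16.8,0,10.2,0]])

```text
clock: 10.15
position: [0.4841, -0.0045, 0.0525]
ee_rot: [0.001, 0.996, 0.01, -0.09]
contact_force: [-7.7, 0.1, 11.8]
width: 0.0206
```

```bash
python3 look.py 9; python3 - <<'E'
from h import *
for a in ((10,46,8),(8,46,8)):
    p,Rt=barpose(*a); print(a,p.round(4),step(p,Rt))
E
```

```text
clock 10.15 pitch 10.35 F [-7.7  0.1 11.8] M [-0.06  1.05 -0.03]
a 45.4 c 6.9 lat -0.1 width 0.020577030959093395
lid z 0.0838
(10, 46, 8) [ 0.4848 -0.0046  0.0529] [ 0.7  0.  -0.5 -0.   0.4  0. ]
(8, 46, 8) [ 0.4846 -0.0046  0.0495] [ 1.1  0.   2.9 -0.   2.4  0. ]
```

View pics/look9.png

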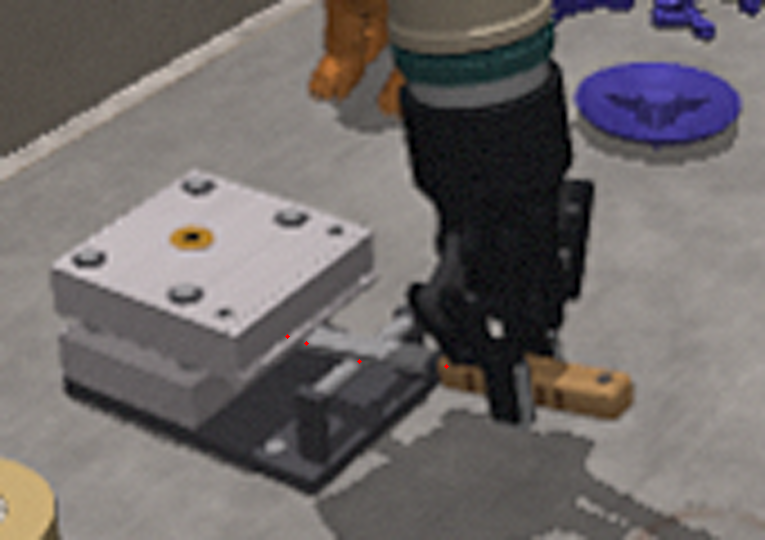

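The lid reading went from 73.7 mm to 83.8 mm, so it is up about 10 mm with the bar bearing on the fulcrum. I hold briefly, then ease off and withdraw.

```bash
python3 - <<'E'
from h import *
for a in ((14,45,7.5),(20,45,9.5),(28,45,12),(28,15,12),(28,-15,14),(28,-40,50)):
    p,Rt=barpose(*a); print(a,p.round(4),step(p,Rt))
E
```

```text
(14, 45, 7.5) [ 0.4845 -0.0046  0.0595] [-0.9  0.  -6.9 -0.  -3.6  0. ]
(20, 45, 9.5) [ 0.4871 -0.0045  0.0717] [ -0.5   0.  -19.3  -0.   -9.6   0. ]
(28, 45, 12) [ 0.4928 -0.0044  0.087 ] [  2.4   0.  -35.5   0.  -17.6   0. ]
(28, 15, 12) [ 0.4663 -0.005   0.1011] [-26.2   0.  -44.5   0.  -17.6   0. ]
(28, -15, 14) [ 0.4407 -0.0055  0.1169] [-54.2   0.  -55.5   0.  -17.6   0. ]
(28, -40, 50) [ 0.4356 -0.0056  0.1605] [-67.1   0.  -97.4   0.  -17.6   0. ]
```

servo_tool(steps=[[0,0,0,0,0,0],[0,0,0,0,0,0],[-0.9,0,-6.9,0,-3.6,0],[-0.5,0,-19.3,0,-9.6,0],[2.4,0,-35.5,0,-17.6,0],[2.4,0,-35.5,0,-17.6,0],[2.4,0,-35.5,0,-17.6,0]])

```text
clock: 10.9
position: [0.4963, -0.0043, 0.0846]
ee_rot: [0.002, 0.971, 0.01, -0.237]
contact_force: [-0.5, 1.3, -2.2]
width: 0.0205
```

```bash
python3 look.py 10; python3 - <<'E'
from h import *
for a in ((28,15,12),(28,-15,14),(28,-40,50)):
    p,Rt=barpose(*a); print(a,p.round(4),step(p,Rt))
E
```

```text
clock 10.9 pitch 27.48 F [-0.5  1.3 -2.2] M [ 0.02 -0.28  0.  ]
a 49.2 c 12.5 lat -0.0 width 0.020459117945320536
lid z 0.0837
(28, 15, 12) [ 0.4663 -0.005   0.1011] [-33.    0.1  -0.9  -0.   -0.5  -0. ]
(28, -15, 14) [ 0.4407 -0.0055  0.1169] [-63.    0.1  -3.2  -0.   -0.5  -0. ]
(28, -40, 50) [ 0.4356 -0.0056  0.1605] [-87.6   0.1 -39.4  -0.   -0.5  -0. ]
```

View pics/look10.png

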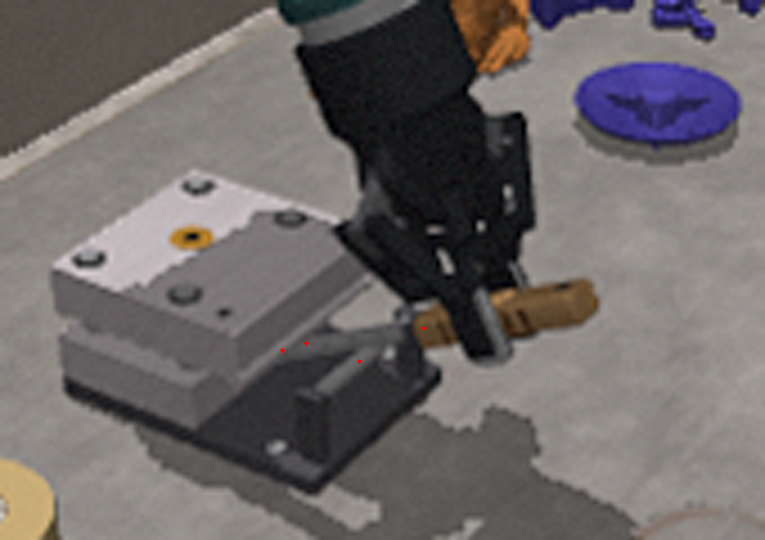

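The lid stays up at 83.7 mm and the blade hangs free between fulcrum and lip, so I withdraw.

servo_tool(steps=[[-12,0,-1,0,0,0],[-33,0,-1,0,0,0],[-63,0,-3,0,0,0],[-76,0,-20,0,0,0],[-88,0,-40,0,0,0],[-88,0,-60,0,0,0],[-88,0,-60,0,0,0]])

```text
clock: 11.65
position: [0.4453, -0.0055, 0.1821]
ee_rot: [0.003, 0.972, 0.01, -0.234]
contact_force: [-0.7, 0.4, -1.5]
width: 0.0204
```

```bash
python3 look.py 11; python3 - <<'E'
from h import *
print(step([.4335,.2304,.16],bar_tool_R(-14.7)))
E
```

```text
clock 11.65 pitch 27.06 F [-0.7  0.4 -1.5] M [ 0.02 -0.27  0.03]
a -40.6 c 76.8 lat 0.3 width 0.020405016160579017
lid z 0.0838
[   4.  -235.9   21.2    3.8   27.1   15.6]
```

servo_tool(steps=[[4,-48,10,0.9,6.8,3.9],[4,-95,21,1.9,13.5,7.8],[4,-142,21,2.8,20.3,11.7],[4,-190,21,3.8,27.1,15.6],[4,-236,21,3.8,27.1,15.6],[4,-236,21,3.8,27.1,15.6],[4,-236,21,3.8,27.1,15.6],[4,-236,21,3.8,27.1,15.6]])

```text
clock: 12.5
position: [0.4333, 0.2291, 0.1581]
ee_rot: [0.001, 0.992, -0.128, -0.002]
contact_force: [0.6, -0.5, -1.2]
width: 0.0201
```

```bash
python3 - <<'E'
from h import *
st=telemetry.get_state()
im,d=cams.get_image('wrist'); cv2.imwrite('pics/w12.png',im[:,:,::-1]); C=cloud('wrist',d,st)
Rt=q2R(st['ee_rot']); r=(C.reshape(-1,3)-st['position'])@Rt*1000; r=r[d.ravel()>0]
m=(abs(r[:,1])<14)&(r[:,2]<-5)&(r[:,2]>-45)&(r[:,0]>0)
q=r[m]
for lo in range(10,160,20):
    k=(q[:,0]>lo)&(q[:,0]<lo+20)
    if k.sum(): print(lo,k.sum(),np.median(q[k,1]).round(1),np.percentile(q[k,1],[1,99]).round(1),np.median(q[k,2]).round(1))
print('tip',np.percentile(q[:,0],[99,100]), 'world plate')
for z in ((.045,.058),):
    w=C[(C[...,2]>z[0])&(C[...,2]<z[1])&(d>0)&(C[...,0]<.6)&(C[...,0]>.35)&(C[...,1]>.15)]
    s=(w[:,:2]-[.4766,.2205])@np.array([np.cos(np.radians(-14.7)),np.sin(np.radians(-14.7))]); t=(w[:,:2]-[.4766,.2205])@np.array([-np.sin(np.radians(-14.7)),np.cos(np.radians(-14.7))])
    for a,b in((-.1,-.07),(.03,.06)):
        k=(s>a)&(s<b)&(abs(t)<.03); print('prong s',np.median(s[k]) if k.any() else 0,k.sum(),'t<0',np.percentile(t[k&(t<0)],[2,98]) if (k&(t<0)).any() else '', 't>0',np.percentile(t[k&(t>0)],[2,98]) if (k&(t>0)).any() else '')
print(step([.4335,.2304,.028],bar_tool_R(-14.7)))
E
```

```text
10 3156 0.2 [-13.7  13.7] -25.9
30 2820 0.1 [-10.4  10.6] -25.1
50 2350 -0.2 [-8.1  7.8] -20.1
70 2544 -0.2 [-8.1  7.6] -20.0
90 2502 -0.6 [-8.3  7.5] -20.0
tip [106.77479153 108.31964348] world plate
prong s 0 0 t<0  t>0 
prong s 0.04562573466582475 243 t<0 [-0.02229239 -0.01839994] t>0 [0.01424575 0.02182407]
[-2.000e-01 -1.600e+00  1.302e+02  1.000e-01  2.000e-01 -1.000e-01]
```

View pics/w12.png

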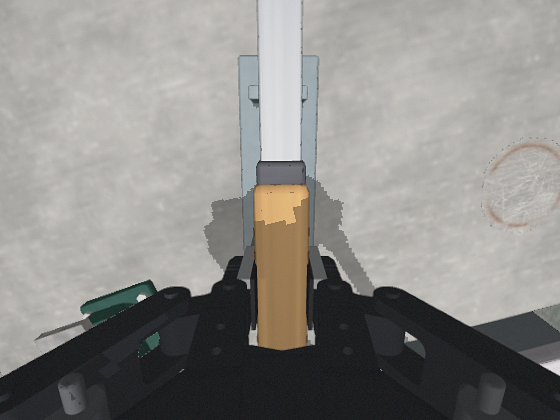

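The bar still sits straight in the grip, and the front fork prongs are centred around it. I lower it.

servo_tool(steps=[[0,-1.6,40,0,0.2,0],[0,-1.6,80,0,0.2,0],[0,-1.6,105,0,0.2,0],[0,-1.6,118,0,0.2,0],[0,-1.6,125,0,0.2,0],[0,-1.6,129,0,0.2,0],[0,-1.6,129.5,0,0.2,0],[0,-1.6,129.5,0,0.2,0]])

```text
clock: 13.35
position: [0.4353, 0.232, 0.0301]
ee_rot: [0.0, 0.992, -0.128, 0.001]
contact_force: [-0.7, -0.0, -1.1]
width: 0.0199
```

```bash
python3 - <<'E'
from h import *
st=telemetry.get_state(); print(st['contact_force'],st['moment'],st['position'])
print(step([.4335,.2304,.0277],bar_tool_R(-14.7)))
im,d=cams.get_image('side'); cv2.imwrite('pics/s13.png',cv2.resize(im[230:370,150:330],None,fx=4,fy=4,interpolation=cv2.INTER_CUBIC)[:,:,::-1])
E
```

```text
[-0.72306366 -0.02792431 -1.09210513] [-0.02159615  0.03593775  0.03579577] [0.43525614 0.23195238 0.03013733]
[-1.3  1.9  2.4 -0.  -0.1 -0.1]
```

View pics/s13.png

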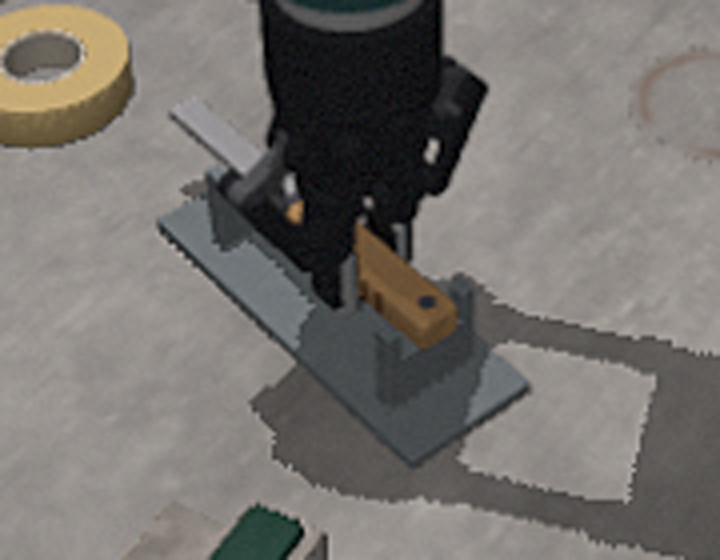

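The bar is between the prongs of both forks and about 2 mm above their floors. I correct sideways, lower the rest of the way and release.

servo_tool(steps=[[-0.5,1,1,0,0,0],[-1,1,2,0,0,0],[-1,1,2.4,0,0,0],[-1,1,2.4,0,0,0],[-1,1,2.4,0,0,0]])

```text
clock: 13.9
position: [0.4333, 0.2314, 0.0277]
ee_rot: [0.0, 0.992, -0.128, 0.001]
contact_force: [-0.8, -1.3, 6.1]
width: 0.0205
```

servo_tool(steps=[[0,0,0,0,0,0],[0,0,0,0,0,0],[0,0,0,0,0,0],[0,0,0,0,0,0],[0,0,0,0,0,0],[0,0,0,0,0,0],[0,0,0,0,0,0],[0,0,0,0,0,0]], hand=0)

```text
clock: 14.7
position: [0.4333, 0.2313, 0.0271]
ee_rot: [0.0, 0.992, -0.128, 0.001]
contact_force: [0.1, -0.2, -0.2]
width: 0.0853
```

servo_tool(steps=[[0,0,-20,0,0,0],[0,0,-60,0,0,0],[0,0,-105,0,0,0],[0,0,-150,0,0,0],[0,0,-150,0,0,0]])

```text
clock: 15.2
position: [0.4372, 0.233, 0.1834]
ee_rot: [-0.003, 0.992, -0.128, 0.007]
contact_force: [0.1, 0.6, 0.0]
width: 0.0855
```

```bash
python3 look.py 14; python3 - <<'E'
from h import *
st=telemetry.get_state()
im,d=cams.get_image('wrist'); cv2.imwrite('pics/w14.png',im[:,:,::-1]); C=cloud('wrist',d,st)
for r in spotter.outline_of('pry_bar','wrist')[:1]:
    P=C[r['region']&(d>0)]; print(r['conf']); P=P[P[:,2]>.03]
    print(cv2.minAreaRect(P[:,:2].astype(np.float32)*1000))
    s=(P[:,:2]-[.4766,.2205])@np.array([.9673,-.2538])
    print([np.median(P[(s>a)&(s<b),2]).round(4) for a,b in((-.09,-.05),(-.05,-.01),(.01,.05),(.05,.09))])
im,d=cams.get_image('side'); cv2.imwrite('pics/s14.png',im[:,:,::-1])
E
```

```text
clock 15.2 pitch -0.72 F [0.1 0.6 0. ] M [0.01 0.02 0.03]
a -55.2 c 156.8 lat -191.7 width 0.08546262810417017
lid z 0.0837
0.86
((476.4977111816406, 220.38345336914062), (22.17827033996582, 197.6582794189453), 75.9405746459961)
[np.float64(0.0535), np.float64(0.0536), np.float64(0.0479), np.float64(0.0479)]
```

View pics/s14.png

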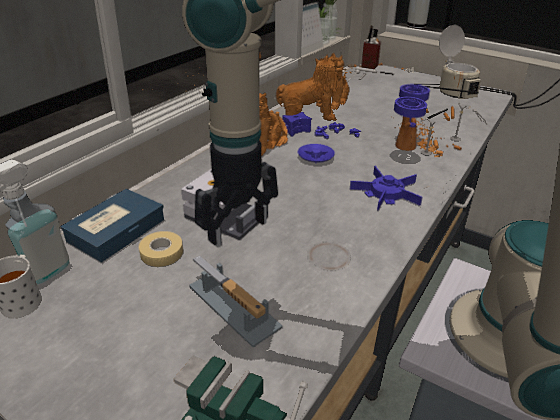

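View pics/w14.png

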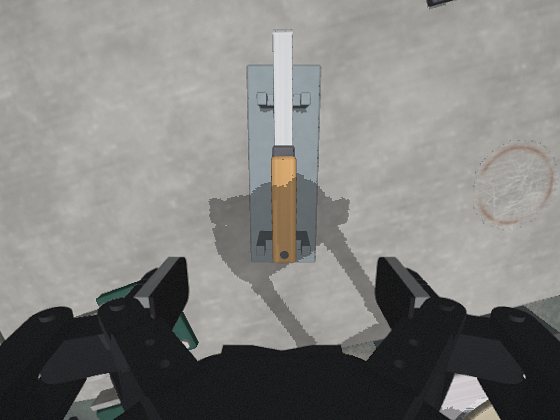

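The bar lies level in both forks at its starting pose (wrist view column 283, rows 30–262). The upper half still reads about 10 mm up, and the bystanders appear where they were. I hand in.

```bash
python3 -c "
from rig import sign_off; print(sign_off())"
```

```text
the job is handed in; nothing more can be done
None
```

I levered the upper half up by about 10 mm and laid the bar back on its rest. I handed the job in at about 15.4 s of the 54 s; the hand-in gave no verdict.

- **Lift:** I slid the blade in at 46°, over the fulcrum and under the lip, and levered it to about 10°, held for about 0.5 s. The wrist showed about 12 N, the load expected while levering. The upper half's top read 73.7 mm before, 83.8 mm with the bar under it, and 83.7 mm at the end. The last of these readings had the gripper covering part of the view.
- **Bar:** It lies level in both forks of its rest, within 1 mm of where it started and about 0.3 m from the mould.
- **Mould and bystanders:** There was no sign of the gripper or arm touching the mould. The wax parts and tape roll look unmoved in the last side picture, but I did not measure them again.
- **Disagreement:** The cameras differed by 1–2 mm on the fulcrum's position and on heights. I took a middle value and left 3–4 mm of clearance on the way in and out. No check failed.

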